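# Pin the air cylinder's fork to the feed carriage

## Task

Reconnect the press feeder: take the red-handled clevis pin out of the wooden block, start it in the top ear of the cylinder's rod fork, bring the fork along with it by feel until it finds the hole in the carriage tongue, and thread it on through the tongue and the lower ear until its collar sits fully home on the fork. Ease it through with light force, never ramming or hammering it, then let go, and leave the spanner, oil bottle and grease tin where they are.

Things in the scene. Friction and masses are not known exactly. Their poses are not given: they have to be found in the camera images.
- pin_grip (a point): Centre of the clevis pin's red wing grip: 38 mm long along this frame's x, 16 thick along y, 28 tall along z. Below it a round collar 30 across, 5 thick (its underside 19 below this point), then the steel shank. Pin mass about 0.13 kg. It stands upright in the wooden block, collar resting on the block's top (50 above the bench).
- pin_nose (a point): Lower end of the pin's shank, 59 mm below the grip's centre; z points up the pin. The shank is 16 in diameter and 40 long below the collar; its last 3 mm taper to a blunt nose 13 across.
- pin_block: Fixed wooden block 64 x 64 x 50 mm tall with one upright hole holding the pin. Origin under its centre, on the bench.
- unit: Press feeder on a green base plate (120 x 630 x 12 mm), fixed. Origin on the bench under the feeder's straight centre line, which runs along this frame's y: the swinging air cylinder lies on the +y side (rear pivot at y = +375), the guide rail and carriage on the -y side. 
- tongue_line (a point): Fixed point on the feeder's centre line, level with the tongue's upper face (63.5 mm above the bench). The carriage's flat tongue is 44 wide, 15 thick, with one upright hole 17.5 across on the centre line, lying 4 to 26 mm from this point towards the carriage (-y of the feeder): the carriage is clamped and its place is not measured. The tongue ends 28 past its hole, towards +y.
- fork_top (a point): Centre of the upper mouth of the hole in the rod fork's top ear, 72 mm above the bench; z up the hole, y along the rod to the cylinder. Fork 34 wide, 32 tall; both ears 7.5 thick, 17 apart, holes 17.5 across. The tongue lies between them, 1 below the top ear. The hole starts drawn back, 6 to 31 short of the tongue's hole, and up to 6 beside the centre line.
- fork_low (a point): Centre of the lower mouth of the hole in the fork's lower ear, 32 mm below the upper mouth, in line with it. No air is on: about 4 N pushes the fork along the rod, about 3 N swings it sideways about the rear pivot, and it stays where it is left. The rod also turns easily, so the fork starts rolled up to 0.1 rad about y and the lower hole may not lie straight below the upper.
- spanner_grip (a point): Steel spanner 190 mm long lying on the bench; point on its handle.
- oil_bottle_mid (a point): Black oil bottle with a red cap, 56 mm across, 150 tall; its centre.
- grease_tin_mid (a point): Blue grease tin, 68 mm across, 70 tall; its centre.
There are look-alikes about, which are no part of the job. There is more than one size of the part that bears pin_grip; the job needs the middle-sized.

How it is judged:
On the way, in this order (a step that is already met when the one before it is completed fails the run):
1. the pin's nose is started in the hole of the fork's top ear (z of pin_nose in the frame of fork_top below -0.004 m and horizontal distance between pin_nose and fork_top below 0.005 m and height (world z) of pin_nose above 0.05 m), for 0.1 s.
2. the nose has gone down through the tongue's hole (z of pin_nose in the frame of fork_top below -0.02 m and horizontal distance between pin_nose and fork_top below 0.006 m).
At the end, for the whole second after the job is handed in: The pin is threaded through the fork's top ear, the tongue and the lower ear, in line with the fork's holes (within 0.1 rad), its collar within 2.5 mm of the fork's upper face, at rest and let go (z of pin_nose in the frame of fork_top below -0.0375 m and horizontal distance between pin_nose and fork_top below 0.005 m and angle between the z axis of pin_nose and the z axis of fork_top, either way round below 0.1 rad and linear speed of pin below 0.01 m/s); the robot touches nothing.
It fails at once if the pin is forced: more than 50 N between it and the feeder (contact force between pin and unit above 50 N).
It fails at once if spanner, oil bottle or grease tin moved more than 20 mm (distance of any of spanner_grip, oil_bottle_mid, grease_tin_mid from where it was at the start of the episode above 0.02 m).
It also fails if it takes over 64 s, if anything falls off the work surface, if the arm or the gripper's body presses on something with over 40 N, if the wrist force passes 120 N, or if a joint passes its speed limit or range.

## Robot

A 7-joint arm with a two-finger parallel gripper is mounted at the origin on the work surface. World frame = base frame: x ahead of the robot, y to its left, z up, the work surface at z = 0. Lengths are in m, angles in rad, forces in N, time in s.
With the tool pointing down it reaches from about 0.35 to 0.9 m from the base axis. Payload 8.1 kg.
Tool frame: the origin (TCP) lies between the finger pads; the fingertips stand 14 mm ahead of it and the grasp point (between the pads) lies 5 mm behind it; z points along the fingers, y is the line along which they close (so a half turn about z gives the same grasp; the last joint's range is limited). The gripper opens to 85 mm and grips with 20 to 120 N. Pads are 22 mm wide; open, the fingers measure 114 mm over their backs; the gripper's body (76 mm by 85 mm) begins 54 mm behind the grasp point. The pads swing forward as they close: fully open they stand 13 mm farther back than shut.
Start: joints at [1.22, 0.434, 0.025, 1.573, -0.012, 1.134, -0.075], TCP at [0.153, -0.606, 0.245] pointing down, gripper open.
Joint ranges: [-2.62, 2.62], [-0.44, 2.09], [-1.27, 1.32], [0.08, 2.57], [-1.32, 4.46], [0.12, 2], [-2.74, 2.74]. Speed limits (rad/s): [2.22, 2.22, 3.01, 3.01, 3.14, 3.14, 3.14].

## Interface

Orientations are given as a unit quaternion [x, y, z, w].
In Python, from plant import r, imaging gives the robot as it stands.
- The arm moves only by the tool jog_arm, never from a script. Its argument "commands" is a list of rows, each a list of 3 entries, a list of its own where there are three numbers: the turn, a rotation vector about the tool's x, y, z in rad, then the shift along the tool's x, y, z in mm, then the finger opening in mm, from 0 to 85.4. A call has 1 to 10 rows; each row is the pose to reach, as a shift and turn from the pose commanded when the call began, along the tool's axes at that moment; what a row does not reach only later rows make up. A row lasts 1/8 s, in which the tool goes at most 62.5 mm and 10.7 degrees, less where a joint would pass 70% of its speed; a pose out of reach is approached as far as the arm can. A call with a gripper value outside its range is refused whole. The fingers move at their own pace and stop on an object; the grip force is fixed at half the most. Time passes only in rows, so rows that repeat a pose let the fingers close. It gives the time, the measured TCP pose, the force, the opening and the grip force at its end, in the units of the state.
- r.state(): the state, without advancing time (a new reading comes with each control period).
- imaging.get_image(name): name is "scene" or "side" or "wrist"; returns the picture (480x640x3 uint8, red, green, blue); there is no depth.
- imaging.calibration(name): a dict with "intrinsics" (3x3 intrinsics, pixels), "pose" (4x4, takes a point from camera to world coordinates). Camera axes: x right, y down, z forward; pixel columns grow to the right and rows downward; lengths in m; the calibration is good to about 2 mm. A picture is of the moment at which its call begins: read the wrist's pose just before it. calibration takes no time and is no camera call; for the wrist camera it gives the pose at the moment of the call.
- r.hand_in(): hands the job in; it is judged then, once.
The state is a dict: "t": time; "q": joint angles; "joint_velocities": joint speeds; "joint_efforts": joint torques, N m; "tcp_pos": TCP position; "eef_rot": TCP orientation; "ft_force": force on the tool from outside, world axes, zero at the start; "moment": the same for the moment, N m; "grip_width": finger opening in m; "grip_force": force on a finger pad.
Only numpy, scipy, OpenCV 4.12 (cv2) and the standard library are available. Lean on these libraries where they do the work, as an engineer would, in place of code of your own. Each camera call takes 0.05 s, during which the arm holds its last target. There are 200 camera calls.

## Working session

There is one attempt and no reset: what is moved stays moved. The work goes in short steps, Python scripts to look and compute and a tool call to move; the robot and the scene stay as the last step left them, time stands still between calls to the robot, and variables do not carry over. Pictures are saved under pics/ and viewed, at most 10 in all, crops included, and the job is handed in when it is done.

Besides the shell and the picture viewer there is one more tool, called after "Call:" as name(argument=value, ...) on one line, values as JSON. jog_arm: Moves the arm, as the interface text tells. Its arguments: {"type":"object","properties":{"commands":{"type":"array"}},"required":["commands"]}

```bash
mkdir -p pics
cat > h.py <<'E'
from plant import r, imaging
import numpy as np, cv2
from scipy.spatial.transform import Rotation as R
def snap(n,f,crop=None,scale=1):
    c=imaging.calibration(n); im=imaging.get_image(n)
    np.savez('pics/'+f+'.npz',K=c['intrinsics'],T=c['pose'],im=im)
    im=im[:,:,::-1]
    if crop: x0,y0,x1,y1=crop; im=im[y0:y1,x0:x1]
    cv2.imwrite('pics/'+f+'.png',cv2.resize(im,None,fx=scale,fy=scale,interpolation=cv2.INTER_CUBIC))
def px(f,u,v,z):
    d=np.load('pics/'+f+'.npz'); K=d['K'];T=d['T']
    ray=T[:3,:3]@np.linalg.solve(K,[u,v,1]); o=T[:3,3]
    return o+ray*(z-o[2])/ray[2]
def proj(f,p):
    d=np.load('pics/'+f+'.npz'); K=d['K'];T=d['T']
    c=K@(T[:3,:3].T@(np.asarray(p)-T[:3,3])); return c[:2]/c[2]
E
python3 - <<'E'
from h import *
a=r.state();print({k:np.round(a[k],3) for k in a})
print(R.from_quat(a['eef_rot']).as_matrix().round(3))
snap('scene','s0');snap('side','d0')
for n in('scene','side','wrist'):print(n,imaging.calibration(n)['pose'].round(3))
E
```

```text
{'t': np.float64(0.0), 'q': array([ 1.22 ,  0.435,  0.025,  1.574, -0.012,  1.134, -0.075]), 'joint_velocities': array([ 0.001,  0.001, -0.001,  0.001, -0.003, -0.001, -0.001]), 'joint_efforts': array([-1.0000e-03, -6.7047e+01,  1.0240e+00, -3.1621e+01,  1.5000e-02,
        1.3000e-02,  0.0000e+00]), 'tcp_pos': array([ 0.153, -0.605,  0.245]), 'eef_rot': array([ 0.992,  0.124, -0.   , -0.001]), 'ft_force': array([ 0.107,  0.677, -0.333]), 'moment': array([-0.018, -0.006,  0.002]), 'grip_force': np.float64(0.0), 'grip_width': np.float64(0.085)}
[[ 0.969  0.245 -0.001]
 [ 0.245 -0.969  0.002]
 [-0.    -0.002 -1.   ]]
scene [[ 0.395  0.734 -0.552  0.995]
 [ 0.918 -0.308  0.248 -0.162]
 [ 0.012 -0.605 -0.796  0.726]
 [ 0.     0.     0.     1.   ]]
side [[ 0.726 -0.428  0.538  0.069]
 [-0.687 -0.428  0.587 -0.494]
 [-0.022 -0.796 -0.605  0.61 ]
 [ 0.     0.     0.     1.   ]]
wrist [[ 0.245 -0.934 -0.262  0.22 ]
 [-0.97  -0.236 -0.065 -0.588]
 [-0.002  0.27  -0.963  0.374]
 [ 0.     0.     0.     1.   ]]
```

View pics/s0.png

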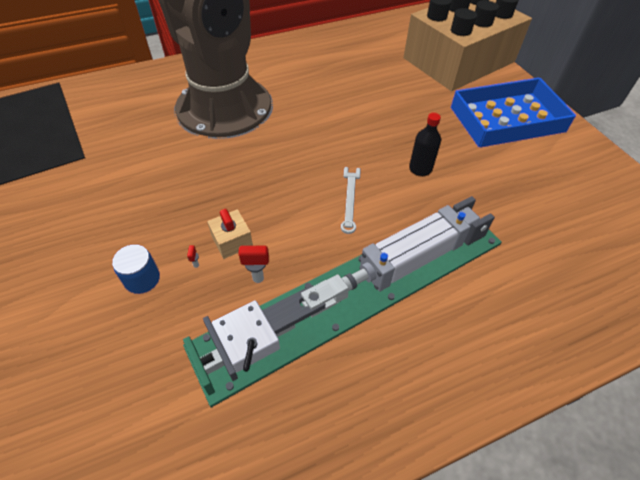

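View pics/d0.png

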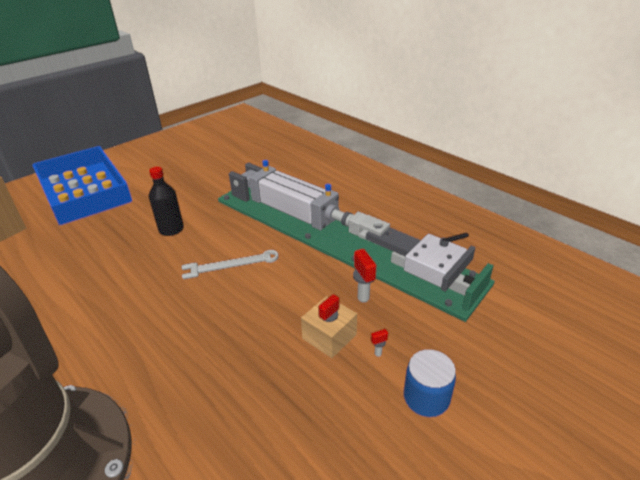

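The scene picture shows the middle pin in the wooden block: grip at scene (227,218) and side (329,308). The fork hole is near scene (315,296).

Run:
```python
from h import *
def tri(u1,u2):
    A=[];b=[]
    for f,u in(('s0',u1),('d0',u2)):
        d=np.load('pics/'+f+'.npz');T=d['T'];ray=T[:3,:3]@np.linalg.solve(d['K'],[*u,1]);ray/=np.linalg.norm(ray)
        P=np.eye(3)-np.outer(ray,ray);A.append(P);b.append(P@T[:3,3])
    return np.linalg.solve(sum(A),sum(b))
print('pin',px('s0',227,218,.069),px('d0',329,308,.069),tri((227,218),(329,308)))
print('fork',px('s0',315,296,.072))
for u in((210,405),(500,243),(187,342)):print('corner',px('s0',*u,.012))
for u in((218,202),(490,290),(468,316)):print('cornerd',px('d0',*u,.012))
print('bottle',px('s0',423,165,.0),'tin',px('s0',140,285,0.0),'big',px('s0',259,278,0.0),px('d0',364,298,0), 'span',px('s0',350,200,0))
print('blocktop corners',[px('s0',*u,.05)[:2].round(3) for u in((208,224),(232,243),(251,229),(229,210))])
```

```text
pin [ 0.43253547 -0.1021956   0.069     ] [ 0.43496471 -0.10780986  0.069     ] [ 0.43458281 -0.10473833  0.0691692 ]
fork [ 0.6558816  -0.01425553  0.072     ]
corner [ 0.73937413 -0.22763203  0.012     ]
corner [0.6578518  0.38880372 0.012     ]
corner [ 0.62198794 -0.23644978  0.012     ]
cornerd [0.52791909 0.36045793 0.012     ]
cornerd [ 0.71068123 -0.23822384  0.012     ]
cornerd [ 0.62800284 -0.24611998  0.012     ]
bottle [0.3950153  0.37232011 0.        ] tin [ 0.46838727 -0.29260798  0.        ] big [ 0.54075348 -0.08133504  0.        ] [ 0.5442554  -0.08508046  0.        ] span [ 4.27957213e-01  1.66257888e-01 -1.11022302e-16]
blocktop corners [array([ 0.417, -0.139]), array([ 0.479, -0.109]), array([ 0.461, -0.066]), array([ 0.398, -0.091])]
```

Call:
jog_arm(commands=[[[0, 0, 0], [396, -415, -30], 85], [[0, 0, 0], [396, -415, -30], 85], [[0, 0, 0], [396, -415, -30], 85], [[0, 0, 0], [396, -415, -30], 85], [[0, 0, 0], [396, -415, -30], 85], [[0, 0, 0], [396, -415, -30], 85], [[0, 0, 0], [396, -415, -30], 85], [[0, 0, 0], [396, -415, -30], 85], [[0, 0, 0], [396, -415, -30], 85], [[0, 0, 0], [396, -415, -30], 85]])

```text
t: 1.35
tcp_pos: [0.4369, -0.1023, 0.2755]
eef_rot: [0.992, 0.127, 0.0, -0.001]
ft_force: [-0.7, -1.3, -0.6]
grip_width: 0.085
grip_force: 0.0
```

Call:
jog_arm(commands=[[[0, 0, 0], [0, 0, 0], 85], [[0, 0, 0], [0, 0, 0], 85]])

```text
t: 1.6
tcp_pos: [0.4345, -0.1082, 0.2749]
eef_rot: [0.992, 0.122, -0.001, 0.0]
ft_force: [-0.5, -0.9, -0.2]
grip_width: 0.0851
grip_force: 0.0
```

Run:
```python
from h import *
snap('wrist','w1')
s=r.state();print(s['t'],s['tcp_pos'],R.from_quat(s['eef_rot']).as_matrix().round(3),s['joint_velocities'].round(3))
```

```text
1.65 [ 0.4346082  -0.1082516   0.27505398] [[ 0.97   0.242 -0.001]
 [ 0.242 -0.97  -0.001]
 [-0.001  0.    -1.   ]] [ 0.004 -0.003 -0.004 -0.002 -0.001 -0.001 -0.004]
```

View pics/w1.png

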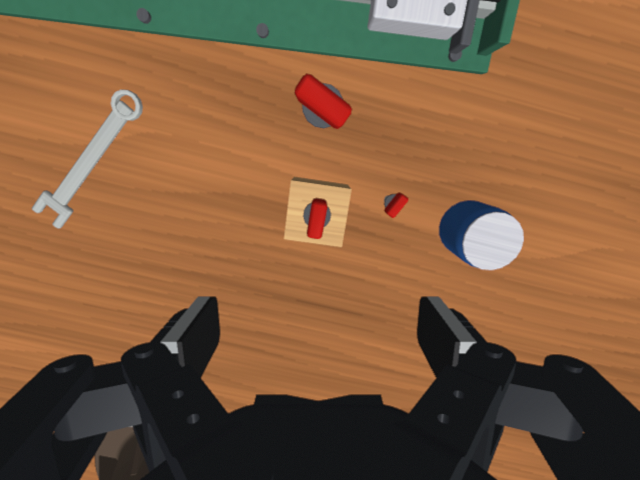

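The pin's wing runs (319,200)–(315,236) in the wrist image, standing in the block.

Run:
```python
from h import *
a=px('w1',319,200,.083);b=px('w1',315,237,.078);c=px('w1',317,217,.083)
print(a,b,c,px('w1',319,198,.083),px('w1',316,228,.083))
print('block',[px('w1',*u,.05)[:2].round(4) for u in((291,179),(350,186),(343,246),(284,238))])
blk=np.mean([px('w1',*u,.05) for u in((291,179),(350,186),(343,246),(284,238))],0);print(blk)
d=px('w1',319,198,.083)-px('w1',316,228,.083);print('yaw wing',np.arctan2(d[1],d[0]))
d=px('w1',291,179,.05)-px('w1',284,238,.05);print('yaw blk',np.arctan2(d[1],d[0]))
```

```text
[ 0.45606552 -0.10279065  0.083     ] [ 0.41824767 -0.10813562  0.078     ] [ 0.43951112 -0.10493121  0.083     ] [ 0.45792858 -0.1023239   0.083     ] [ 0.42862111 -0.10662866  0.083     ]
block [array([ 0.4656, -0.0705]), array([ 0.4735, -0.132 ]), array([ 0.4087, -0.142 ]), array([ 0.4018, -0.0771])]
[ 0.43741159 -0.10536106  0.05      ]
yaw wing 0.14583977162197778
yaw blk 0.10339754581667057
```

Call:
jog_arm(commands=[[[0, 0, 0.11], [3, -2, 50], 60], [[0, 0, 0.11], [3, -2, 100], 45], [[0, 0, 0.11], [3, -2, 150], 45], [[0, 0, 0.11], [3, -2, 180], 45], [[0, 0, 0.11], [3, -2, 195], 45], [[0, 0, 0.11], [3, -2, 202], 45], [[0, 0, 0.11], [3, -2, 202], 45], [[0, 0, 0.11], [3, -2, 202], 45]])

```text
t: 2.65
tcp_pos: [0.4382, -0.1043, 0.074]
eef_rot: [0.998, 0.069, 0.001, 0.0]
ft_force: [-1.2, -0.5, 0.7]
grip_width: 0.0448
grip_force: 0.0
```

Run:
```python
from h import *
snap('wrist','w2')
s=r.state();print(s['t'],s['tcp_pos'],R.from_quat(s['eef_rot']).as_rotvec(),s['ft_force'],s['grip_width'])
```

```text
2.7 [ 0.43833587 -0.10411393  0.0740254 ] [3.13366526e+00 2.15558571e-01 2.10173738e-03] [ 0.69966846 -0.28846035 -0.19549483] 0.044804922729375835
```

View pics/w2.png

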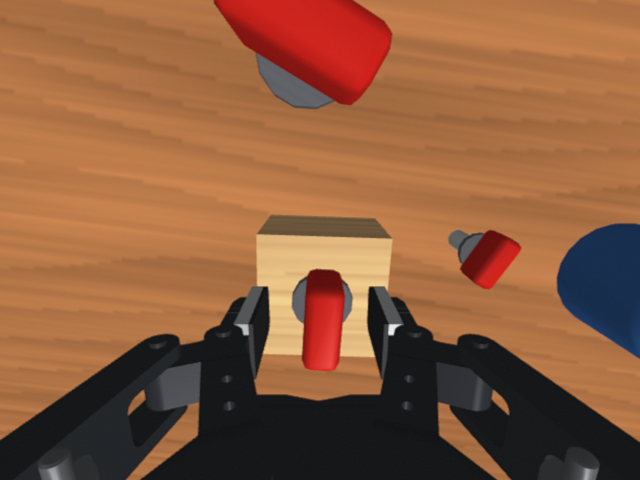

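The wing is centred between the pads at (322,318); closing and lifting.

Call:
jog_arm(commands=[[[0, 0, 0], [0, 0, 1], 0], [[0, 0, 0], [0, 0, 1], 0], [[0, 0, 0], [0, 0, 1], 0], [[0, 0, 0], [0, 0, 1], 0], [[0, 0, 0], [0, 0, -15], 0], [[0, 0, 0], [0, 0, -40], 0], [[0, 0, 0], [0, 0, -70], 0], [[0, 0, 0], [0, 0, -110], 0], [[0, 0, 0], [0, 0, -140], 0], [[0, 0, 0], [0, 0, -140], 0]])

```text
t: 3.95
tcp_pos: [0.439, -0.1039, 0.2152]
eef_rot: [0.998, 0.069, 0.002, 0.001]
ft_force: [0.3, 0.7, -2.0]
grip_width: 0.0146
grip_force: 59.6
```

Run:
```python
from h import *
snap('wrist','w3');snap('scene','s3');snap('side','d3')
s=r.state();print(s['t'],s['tcp_pos'],R.from_quat(s['eef_rot']).as_rotvec(),s['ft_force'],s['grip_width'])
a=np.load('pics/s3.npz')['im'][:,:,::-1];b=np.load('pics/d3.npz')['im'][:,:,::-1]
A=cv2.resize(a[240:340,240:400],None,fx=5,fy=5,interpolation=2)
B=cv2.resize(np.load('pics/d3.npz')['im'][190:270,310:410,::-1],None,fx=6,fy=6,interpolation=2)
cv2.imwrite('pics/A.png',A);cv2.imwrite('pics/w3s.png',np.hstack([a[120:340,140:420],b[180:400,260:460]])); cv2.imwrite('pics/B.png',B)
```

```text
4.1 [ 0.43711731 -0.10373366  0.21235676] [-3.13384929e+00 -2.16218429e-01  2.35056328e-03] [-0.27092361 -0.26984962 -1.71757185] 0.014932217774646058
```

View pics/w3.png

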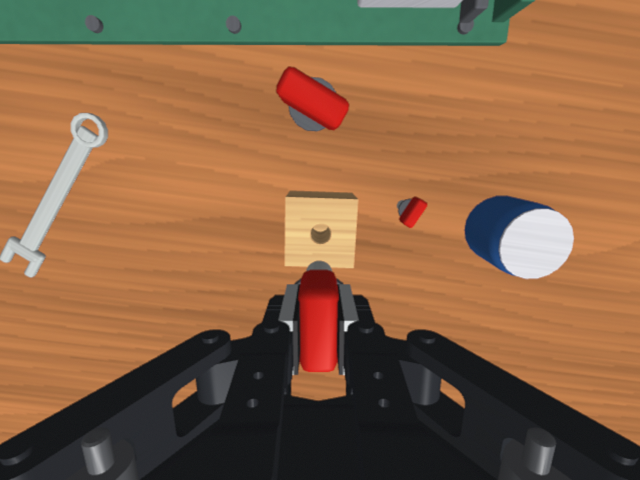

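The pin is held, with the block's empty hole visible at (320,233). Next I'll take a close look at the fork from just short of it.

Call:
jog_arm(commands=[[[0, 0, 0], [35, -15, 0], 0], [[0, 0, 0], [75, -32, 0], 0], [[0, 0, 0], [115, -49, 0], 0], [[0, 0, 0], [145, -62, 0], 0], [[0, 0, 0], [159, -68, 0], 0], [[0, 0, 0], [159, -68, 0], 0], [[0, 0, 0], [159, -68, 0], 0], [[0, 0, 0], [159, -68, 0], 0]])

```text
t: 5.1
tcp_pos: [0.5852, -0.0157, 0.2134]
eef_rot: [0.998, 0.068, -0.0, 0.0]
ft_force: [0.6, -0.5, -0.1]
grip_width: 0.0148
grip_force: 59.5
```

Run:
```python
from h import *
snap('wrist','w4')
snap('scene','s4');snap('side','d4')
s=r.state();print(s['t'],s['tcp_pos'],R.from_quat(s['eef_rot']).as_rotvec(),s['ft_force'])
g=lambda n:np.load('pics/'+n+'.npz')['im'][:,:,::-1]
up=lambda a,f:cv2.resize(a,None,fx=f,fy=f,interpolation=2)
p=s['tcp_pos'];print(proj('s4',p),proj('d4',p))
W=up(g('w4')[60:380,200:440],1.25)
def around(n,h,f):
    u,v=proj(n,p-[0,0,.05]).astype(int);print(n,u,v);u=max(h,u);v=max(h,v);return up(g(n)[v-h:v+h,u-h:u+h],f)
cv2.imwrite('pics/c4.png',np.hstack([around('s4',50,4),around('d4',50,4)]))
```

```text
5.25 [ 0.58568054 -0.01521684  0.2135702 ] [3.13384113e+00 2.14968939e-01 3.98086994e-04] [-0.09394273  0.70976174 -0.69881561]
[296.73844925 212.0638097 ] [354.04273676 173.02076452]
s4 297 232
d4 353 198
```

View pics/w4.png

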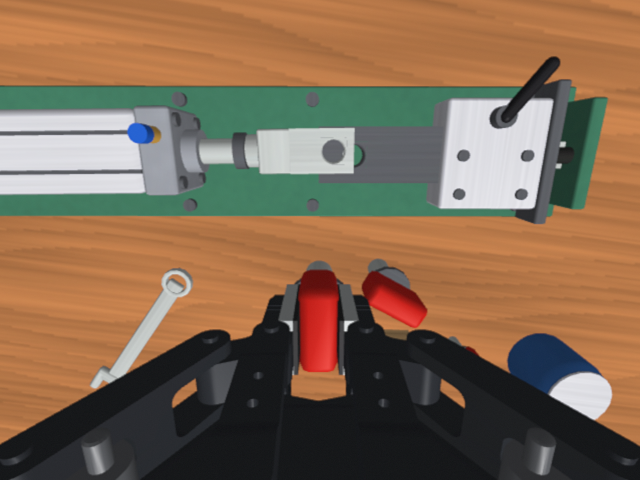

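View pics/c4.png

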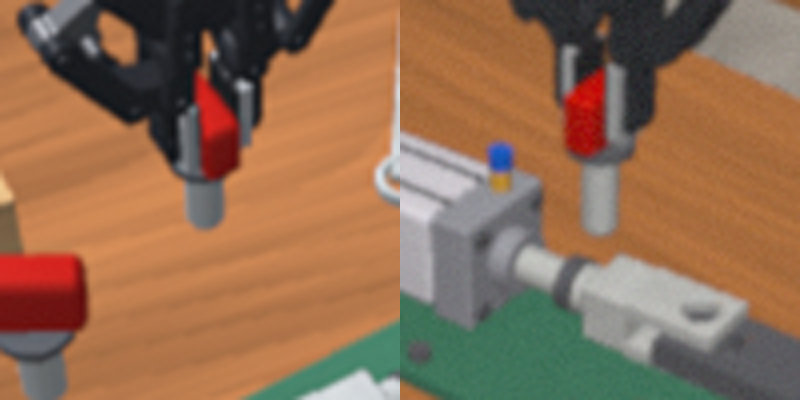

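The wrist image puts the fork's top hole at (334,152), with the tongue hole peeking out at about (359,155). In the crops the nose centre is at about scene (298.4,236.2) and side (352.8,204.7).

```bash
cat >> h.py <<'E'
def tri(ob):
    A=[];b=[]
    for f,u in ob:
        d=np.load('pics/'+f+'.npz');T=d['T'];ray=T[:3,:3]@np.linalg.solve(d['K'],[*u,1]);ray/=np.linalg.norm(ray)
        P=np.eye(3)-np.outer(ray,ray);A.append(P);b.append(P@T[:3,3])
    return np.linalg.solve(sum(A),sum(b))
E
python3 - <<'E'
from h import *
n=tri([('s4',(298.4,236.2)),('d4',(352.8,204.7))]);p=np.array([.5857,-.0152,.2136]);print('nose',n,n-p)
print('nose s/d at z',px('s4',298.4,236.2,n[2]),px('d4',352.8,204.7,n[2]),proj('w4',n))
f=px('w4',334,152,.072);print('fork w',f,'side',px('d4',303+ (700-400)/4,148+310/4,.072))
print('proj fork', proj('s4',f),proj('d4',f),proj('s0',f))
t=px('w4',363.5,155,.0635);print('tongue hole right edge',t)
# centreline from plate
y=lambda u,v,z:px('w4',u,v,z)
a=[y(20,86,.012),y(20,215,.012),y(540,87,.012),y(545,215,.012)];print(np.round(a,4))
m0=(a[0]+a[1])/2;m1=(a[2]+a[3])/2;d=(m1-m0)[:2];d/=np.linalg.norm(d);print('dir -y unit',d,np.arctan2(d[0],-d[1]))
for q in(f,t):
    e=(q-m0)[:2];print('along',e@d,'side off',e[0]*-d[1]+e[1]*d[0])
E
```

```text
nose [ 0.58468364 -0.01417481  0.15069537] [-0.00101636  0.00102519 -0.06290463]
nose s/d at z [ 0.58428349 -0.01362276  0.15069537] [ 0.58458555 -0.01494006  0.15069537] [317.1044726 267.8408813]
fork w [ 0.65312944 -0.01795966  0.072     ] side [ 0.65392387 -0.0178382   0.072     ]
proj fork [312.3290968 295.4282986] [377.77461118 225.69622866] [312.3290968 295.4282986]
tongue hole right edge [ 0.65404385 -0.04223133  0.0635    ]
[[ 0.6716  0.2692  0.012 ]
 [ 0.5505  0.2813  0.012 ]
 [ 0.7346 -0.1972  0.012 ]
 [ 0.6216 -0.2389  0.012 ]]
dir -y unit [ 0.13471767 -0.99088402] 0.13512853065186164
along 0.2961780582082817 side off 0.0022214916007037427
along 0.3203516530864921 side off -0.00014225680731792117
```

Call:
jog_arm(commands=[[[0, 0, 0], [30, 6, 0], 0], [[0, 0, 0], [55, 11, 10], 0], [[0, 0, 0], [67, 13, 30], 0], [[0, 0, 0], [67, 13, 55], 0], [[0, 0, 0], [67, 13, 70], 0], [[0, 0, 0], [67, 13, 72], 0], [[0, 0, 0], [67, 13, 72], 0], [[0, 0, 0], [67, 13, 72], 0]])

```text
t: 6.25
tcp_pos: [0.6547, -0.0183, 0.1424]
eef_rot: [0.998, 0.069, 0.001, 0.0]
ft_force: [-0.7, -0.0, -1.8]
grip_width: 0.0147
grip_force: 59.5
```

Run:
```python
from h import *
snap('scene','s5');snap('side','d5')
s=r.state();print(s['t'],s['tcp_pos'],R.from_quat(s['eef_rot']).as_rotvec(),s['ft_force'])
g=lambda n:np.load('pics/'+n+'.npz')['im'][:,:,::-1]
up=lambda a,f:cv2.resize(a,None,fx=f,fy=f,interpolation=2)
cv2.imwrite('pics/c5.png',np.hstack([up(g('s5')[255:325,280:346],6),up(g('d5')[180:250,345:411],6)]))
for n in('s5','d5'):print(n,proj(n,s['tcp_pos']-[0,0,.063]),proj(n,[.6531,-.018,.072]))
```

```text
6.35 [ 0.65455032 -0.01828825  0.14218703] [3.13400317e+00 2.16148355e-01 2.11577659e-03] [ 0.08920666  0.04200535 -0.36967106]
s5 [312.47962644 294.03572146] [312.30015507 295.42233289]
d5 [378.58017195 222.41913615] [377.78031078 225.71115538]
```

View pics/c5.png

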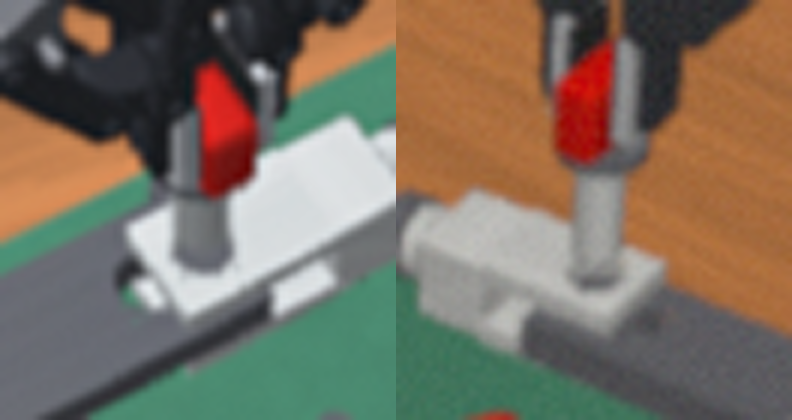

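The nose sits directly over the fork hole in both views, at scene crop (203,258) and side crop (598,280). I'll start it in the top ear gently.

Call:
jog_arm(commands=[[[0, 0, 0], [0, 0, 4], 0], [[0, 0, 0], [0, 0, 7], 0], [[0, 0, 0], [0, 0, 9], 0], [[0, 0, 0], [0, 0, 10], 0], [[0, 0, 0], [0, 0, 11], 0], [[0, 0, 0], [0, 0, 11], 0]])

```text
t: 7.1
tcp_pos: [0.6544, -0.0179, 0.1303]
eef_rot: [0.998, 0.069, 0.0, -0.0]
ft_force: [3.0, 1.8, 0.4]
grip_width: 0.0151
grip_force: 59.6
```

Call:
jog_arm(commands=[[[0, 0, 0], [0, 0, 1], 0], [[0, 0, 0], [0, 0, 2], 0], [[0, 0, 0], [0, 0, 2], 0]])

```text
t: 7.48
tcp_pos: [0.6542, -0.0181, 0.1283]
eef_rot: [0.998, 0.069, 0.0, -0.0]
ft_force: [3.2, 2.2, 0.9]
grip_width: 0.015
grip_force: 59.7
```

Run:
```python
from h import *
s=r.state();print(s['t'],s['tcp_pos'],R.from_quat(s['eef_rot']).as_rotvec(),s['ft_force'],s['moment'])
snap('wrist','w6');snap('side','d6');snap('scene','s6')
g=lambda n:np.load('pics/'+n+'.npz')['im'][:,:,::-1]
up=lambda a,f:cv2.resize(a,None,fx=f,fy=f,interpolation=2)
cv2.imwrite('pics/c6.png',np.hstack([up(g('s6')[255:325,280:346],6),up(g('d6')[180:250,345:411],6)]))
```

```text
7.475 [ 0.65421562 -0.01809809  0.12825261] [-3.13393455e+00 -2.16428589e-01 -2.06041538e-04] [3.16283204 2.24832085 0.94181103] [ 0.51598827 -0.51161226  0.07548492]
```

View pics/c6.png

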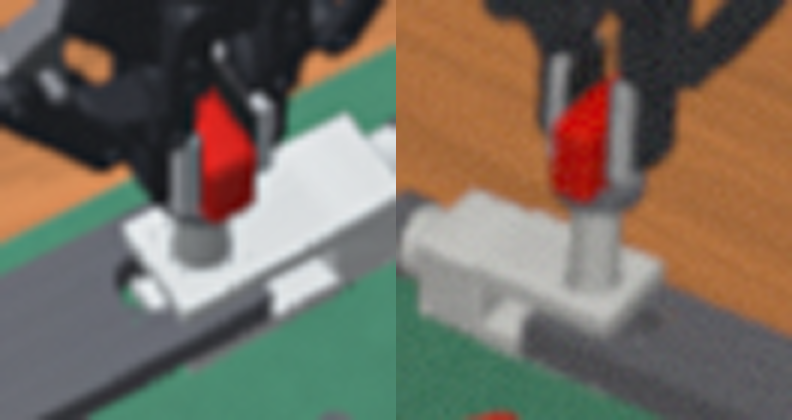

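Call:
jog_arm(commands=[[[0, 0, 0], [0, 2, 0], 0], [[0, 0, 0], [-0.5, 4, 0], 0], [[0, 0, 0], [-1, 6, 0], 0], [[0, 0, 0], [-1, 8, 0], 0], [[0, 0, 0], [-1.5, 10, 0], 0], [[0, 0, 0], [-2, 11, 0], 0], [[0, 0, 0], [-2, 12, 0], 0], [[0, 0, 0], [-2, 12, 0], 0]])

```text
t: 8.62
tcp_pos: [0.6538, -0.0308, 0.1283]
eef_rot: [0.998, 0.069, -0.0, 0.0]
ft_force: [1.2, 3.0, -1.0]
grip_width: 0.0148
grip_force: 59.7
```

Run:
```python
from h import *
s=r.state();print(s['t'],s['tcp_pos'],R.from_quat(s['eef_rot']).as_rotvec(),s['ft_force'],s['moment'])
snap('side','d7');snap('scene','s7')
g=lambda n:np.load('pics/'+n+'.npz')['im'][:,:,::-1]
up=lambda a,f:cv2.resize(a,None,fx=f,fy=f,interpolation=2)
cv2.imwrite('pics/c7.png',np.hstack([up(g('s7')[255:325,280:346],6),up(g('d7')[180:250,345:411],6)]))
```

```text
8.625 [ 0.65376807 -0.03077064  0.12827041] [ 3.13388294e+00  2.15814204e-01 -2.31470699e-04] [ 1.16502786  2.98010427 -0.98174931] [ 0.92770909 -0.43218047 -0.04912852]
```

View pics/c7.png

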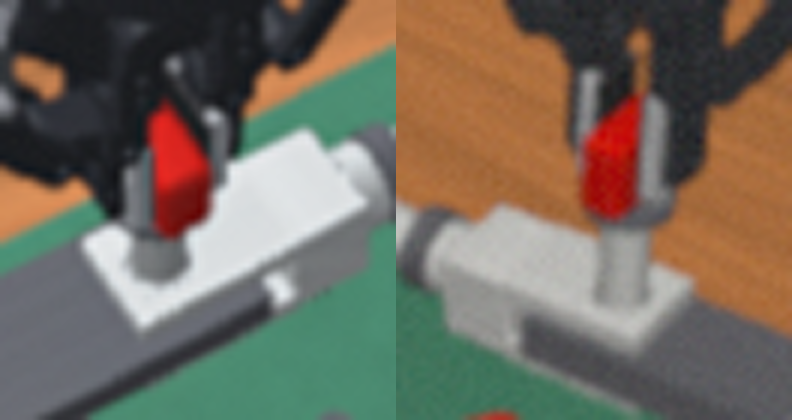

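The fork followed the pin. From the scene, the tongue's hole is about 3–4 mm further on.

Call:
jog_arm(commands=[[[0, 0, 0], [0, 1.5, 0], 0], [[0, 0, 0], [0, 3, 0], 0], [[0, 0, 0], [0, 3, 1], 0], [[0, 0, 0], [0, 3, 1.5], 0], [[0, 0, 0], [0, 3, 2], 0], [[0, 0, 0], [0, 3, 2], 0]])

```text
t: 9.48
tcp_pos: [0.6543, -0.0337, 0.1263]
eef_rot: [0.998, 0.069, 0.0, 0.0]
ft_force: [1.3, 2.1, 1.8]
grip_width: 0.0151
grip_force: 59.9
```

Call:
jog_arm(commands=[[[0, 0, 0], [0, 0, 0.5], 0], [[0, 0, 0], [0, 0, 1], 0], [[0, 0, 0], [0, 0, 1], 0]])

```text
t: 9.85
tcp_pos: [0.6542, -0.0337, 0.1252]
eef_rot: [0.998, 0.069, -0.0, 0.0]
ft_force: [2.0, 1.7, 1.4]
grip_width: 0.0148
grip_force: 59.8
```

Call:
jog_arm(commands=[[[0, 0, 0], [0, 0, 0.5], 0], [[0, 0, 0], [0, 0, 1], 0], [[0, 0, 0], [0, 0, 1.5], 0], [[0, 0, 0], [0, 0, 1.5], 0]])

```text
t: 10.35
tcp_pos: [0.6542, -0.0336, 0.1237]
eef_rot: [0.998, 0.069, -0.0, 0.0]
ft_force: [2.0, 0.9, 0.8]
grip_width: 0.015
grip_force: 59.8
```

Call:
jog_arm(commands=[[[0, 0, 0], [0, 0, 0.5], 0], [[0, 0, 0], [0, 0, 1], 0], [[0, 0, 0], [0, 0, 1.5], 0], [[0, 0, 0], [0, 0, 2], 0], [[0, 0, 0], [0, 0, 2], 0]])

```text
t: 10.98
tcp_pos: [0.6543, -0.0336, 0.1218]
eef_rot: [0.998, 0.069, 0.0, 0.0]
ft_force: [2.9, 0.9, 1.1]
grip_width: 0.0151
grip_force: 59.8
```

Call:
jog_arm(commands=[[[0, 0, 0], [0.5, 0, 1], 0], [[0, 0, 0], [0.5, 0, 2], 0], [[0, 0, 0], [0.5, 0, 3], 0], [[0, 0, 0], [0.5, 0, 4], 0], [[0, 0, 0], [0.5, 0, 5], 0], [[0, 0, 0], [0.5, 0, 6], 0], [[0, 0, 0], [0.5, 0, 6], 0]])

```text
t: 11.85
tcp_pos: [0.6546, -0.0336, 0.1156]
eef_rot: [0.998, 0.069, -0.0, 0.0]
ft_force: [1.8, -1.3, -0.7]
grip_width: 0.0151
grip_force: 59.5
```

Call:
jog_arm(commands=[[[0, 0, 0], [0, 0, 1], 0], [[0, 0, 0], [0, 0, 2], 0], [[0, 0, 0], [0, 0, 3], 0], [[0, 0, 0], [0, 0, 4], 0], [[0, 0, 0], [0, 0, 4], 0]])

```text
t: 12.48
tcp_pos: [0.6547, -0.0335, 0.1116]
eef_rot: [0.998, 0.069, -0.0, 0.0]
ft_force: [2.0, -1.0, -1.3]
grip_width: 0.0147
grip_force: 59.5
```

Call:
jog_arm(commands=[[[0, 0, 0], [0, 0, 0.5], 0], [[0, 0, 0], [0, 0, 1], 0], [[0, 0, 0], [0, 0, 1.5], 0], [[0, 0, 0], [0, 0, 1.5], 0]])

```text
t: 12.98
tcp_pos: [0.6547, -0.0335, 0.1102]
eef_rot: [0.998, 0.069, -0.0, 0.0]
ft_force: [2.1, -2.1, -0.6]
grip_width: 0.015
grip_force: 59.6
```

Call:
jog_arm(commands=[[[0, 0, 0], [0, 0, 0.5], 0], [[0, 0, 0], [0, 0, 1], 0], [[0, 0, 0], [0, 0, 1.5], 0], [[0, 0, 0], [0, 0, 1.5], 0]])

```text
t: 13.48
tcp_pos: [0.6548, -0.0334, 0.1088]
eef_rot: [0.998, 0.069, 0.0, 0.0]
ft_force: [1.4, -1.3, 0.8]
grip_width: 0.0146
grip_force: 59.7
```

Call:
jog_arm(commands=[[[0, 0, 0], [0, 0, 0.5], 0], [[0, 0, 0], [0, 0, 1], 0], [[0, 0, 0], [0, 0, 1], 0]])

```text
t: 13.85
tcp_pos: [0.6549, -0.0334, 0.108]
eef_rot: [0.998, 0.069, 0.0, 0.0]
ft_force: [2.5, -1.5, 2.6]
grip_width: 0.0152
grip_force: 60.1
```

Call:
jog_arm(commands=[[[0, 0, 0], [0, 0, 0.5], 0], [[0, 0, 0], [0, 0, 1], 0], [[0, 0, 0], [0, 0, 1], 0]])

```text
t: 14.22
tcp_pos: [0.6552, -0.0334, 0.1073]
eef_rot: [0.998, 0.069, 0.0, 0.0]
ft_force: [1.8, -2.7, 5.5]
grip_width: 0.0152
grip_force: 60.5
```

Call:
jog_arm(commands=[[[0, 0, 0], [0, 0, 0.5], 0], [[0, 0, 0], [0, 0, 1], 0], [[0, 0, 0], [0, 0, 1], 0]])

```text
t: 14.6
tcp_pos: [0.6553, -0.0333, 0.1068]
eef_rot: [0.998, 0.069, 0.001, 0.0]
ft_force: [0.0, -2.4, 9.4]
grip_width: 0.0149
grip_force: 61.2
```

Call:
jog_arm(commands=[[[0, 0, 0], [0.4, 0, 0], 0], [[0, 0, 0], [0.8, 0, 0], 0], [[0, 0, 0], [0.8, 0, 0], 0]])

```text
t: 14.98
tcp_pos: [0.6555, -0.0333, 0.1068]
eef_rot: [0.998, 0.069, 0.0, 0.0]
ft_force: [-2.1, -3.0, 12.0]
grip_width: 0.015
grip_force: 61.4
```

Call:
jog_arm(commands=[[[0, 0, 0], [0, 0.5, 0], 0], [[0, 0, 0], [0, 0.8, 0], 0], [[0, 0, 0], [0, 0.8, 0], 0]])

```text
t: 15.35
tcp_pos: [0.6555, -0.0334, 0.1068]
eef_rot: [0.998, 0.069, 0.0, -0.0]
ft_force: [-3.5, -1.0, 12.4]
grip_width: 0.015
grip_force: 61.5
```

Call:
jog_arm(commands=[[[0, 0, 0], [0, -0.4, -2], 0], [[0, 0, 0], [-1, -0.4, -3], 0], [[0, 0, 0], [-1.8, -0.4, -3], 0], [[0, 0, 0], [-1.8, -0.4, -3], 0]])

```text
t: 15.85
tcp_pos: [0.6543, -0.0337, 0.1087]
eef_rot: [0.998, 0.069, 0.001, -0.0]
ft_force: [5.5, -1.0, -3.5]
grip_width: 0.015
grip_force: 59.2
```

Run:
```python
from h import *
s=r.state();print(s['t'],s['tcp_pos'],R.from_quat(s['eef_rot']).as_rotvec(),s['ft_force'],s['moment'])
snap('side','d8');snap('scene','s8');snap('wrist','w8')
g=lambda n:np.load('pics/'+n+'.npz')['im'][:,:,::-1]
up=lambda a,f:cv2.resize(a,None,fx=f,fy=f,interpolation=2)
cv2.imwrite('pics/c8.png',np.hstack([up(g('s8')[265:325,275:341],6),up(g('d8')[200:260,345:411],6)]))
```

```text
15.85 [ 0.65427756 -0.03366449  0.10867893] [-3.13376997e+00 -2.16322606e-01 -1.62441377e-03] [ 5.52070129 -0.95279109 -3.50200709] [-0.09959939 -1.30822895  0.04441522]
```

View pics/c8.png

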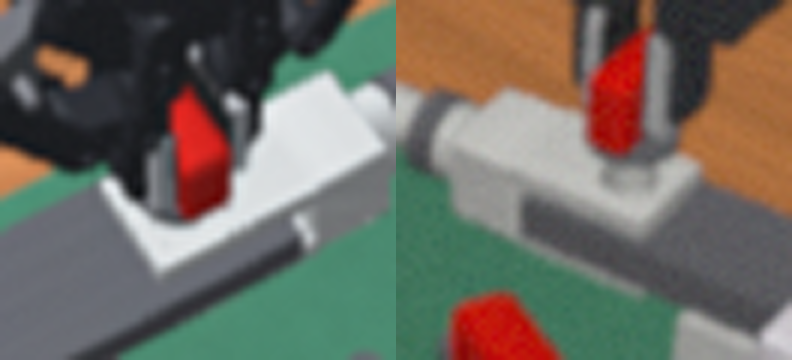

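Call:
jog_arm(commands=[[[0, 0, 0], [0, 0, 1], 0], [[0, 0, 0], [0, 0, 2], 0], [[0, 0, 0], [0, 0, 3], 0], [[0, 0, 0], [0, 0, 3], 0]])

```text
t: 16.5
tcp_pos: [0.6547, -0.0335, 0.1069]
eef_rot: [0.998, 0.069, 0.001, -0.0]
ft_force: [2.9, -0.6, 6.2]
grip_width: 0.0151
grip_force: 60.7
```

Call:
jog_arm(commands=[[[0, 0, 0], [0, 0, -2], 0], [[0, -0.02, 0], [2.3, 0, -2], 0], [[0, -0.04, 0], [3.2, 0, -2], 0], [[0, -0.04, 0], [3.2, 0, -2], 0]])

```text
t: 17.0
tcp_pos: [0.6568, -0.0334, 0.1076]
eef_rot: [0.997, 0.069, -0.021, 0.001]
ft_force: [0.8, 0.1, 3.1]
grip_width: 0.0151
grip_force: 60.2
```

Run:
```python
from h import *
s=r.state();print(s['t'],s['tcp_pos'],s['ft_force'],s['moment'],R.from_quat(s['eef_rot']).as_matrix()[:,2].round(4))
```

```text
17.0 [ 0.65676444 -0.03338014  0.10756244] [0.77215589 0.10109296 3.06582356] [-0.14764709 -0.16643086  0.03782777] [-0.0413 -0.0057 -0.9991]
```

Call:
jog_arm(commands=[[[0, 0, 0], [0, 0, 1], 0], [[0, 0, 0], [0, 0, 2], 0], [[0, 0, 0], [0, 0, 2], 0]])

```text
t: 17.38
tcp_pos: [0.6569, -0.0332, 0.1064]
eef_rot: [0.997, 0.069, -0.02, 0.001]
ft_force: [0.4, -0.2, 6.2]
grip_width: 0.015
grip_force: 60.6
```

Run:
```python
from h import *
s=r.state();print(s['t'],s['tcp_pos'],s['ft_force'],s['moment'],R.from_quat(s['eef_rot']).as_matrix()[:,2].round(4))
```

```text
17.375 [ 0.6569076  -0.03322357  0.106396  ] [ 0.38899455 -0.17704495  6.2394273 ] [ 0.05443814 -0.05098838  0.01540878] [-0.039  -0.0053 -0.9992]
```

Call:
jog_arm(commands=[[[0, 0, 0], [0, 0, 0.5], 0], [[0, 0, 0], [0, 0, 1], 0], [[0, 0, 0], [0, 0, 1], 0]])

```text
t: 17.75
tcp_pos: [0.657, -0.0332, 0.1053]
eef_rot: [0.997, 0.069, -0.02, 0.001]
ft_force: [1.3, -0.3, 5.4]
grip_width: 0.0148
grip_force: 60.5
```

Call:
jog_arm(commands=[[[0, -0.02, 0], [0.9, 0, 0], 0], [[0, -0.02, 0], [0.9, 0, 0], 0], [[0, -0.02, 0], [0.9, 0, 0.5], 0], [[0, -0.02, 0], [0.9, 0, 0.5], 0]])

```text
t: 18.25
tcp_pos: [0.658, -0.0331, 0.1045]
eef_rot: [0.997, 0.069, -0.03, 0.002]
ft_force: [1.3, 0.2, 5.4]
grip_width: 0.0151
grip_force: 60.6
```

Run:
```python
from h import *
s=r.state();print(s['t'],s['tcp_pos'],s['ft_force'],s['moment'],R.from_quat(s['eef_rot']).as_matrix()[:,2].round(4))
```

```text
18.25 [ 0.65797584 -0.03312032  0.1045327 ] [1.31726437 0.19767885 5.42608424] [ 0.21323235 -0.32389297  0.01083398] [-0.0593 -0.0081 -0.9982]
```

The tilt was the right direction, since the pin is now advancing at a steady 5 N.

Call:
jog_arm(commands=[[[0, 0, 0], [0, 0, 0.5], 0], [[0, 0, 0], [0, 0, 1], 0], [[0, 0, 0], [0, 0, 1.5], 0], [[0, 0, 0], [0, 0, 2], 0], [[0, 0, 0], [0, 0, 2], 0]])

```text
t: 18.88
tcp_pos: [0.6579, -0.0332, 0.1026]
eef_rot: [0.997, 0.069, -0.03, 0.002]
ft_force: [0.7, 0.9, 5.8]
grip_width: 0.0148
grip_force: 60.6
```

Run:
```python
from h import *
s=r.state();print(s['t'],s['tcp_pos'],s['ft_force'],s['moment'],R.from_quat(s['eef_rot']).as_matrix()[:,2].round(4))
```

```text
18.875 [ 0.65788864 -0.03315213  0.10263446] [0.6883399  0.87907303 5.84435755] [ 0.17967667 -0.28770611 -0.02796105] [-0.0591 -0.0081 -0.9982]
```

Keep going; about 7–8 mm remain.

Call:
jog_arm(commands=[[[0, 0, 0], [0, 0, 0.5], 0], [[0, 0, 0], [0, 0, 1], 0], [[0, 0, 0], [0, 0, 1.5], 0], [[0, 0, 0], [0, 0, 2], 0], [[0, 0, 0], [0, 0, 2.5], 0], [[0, 0, 0], [0, 0, 3], 0], [[0, 0, 0], [0, 0, 3], 0]])

```text
t: 19.75
tcp_pos: [0.6577, -0.0332, 0.0995]
eef_rot: [0.997, 0.069, -0.03, 0.002]
ft_force: [1.5, 1.6, 4.7]
grip_width: 0.015
grip_force: 60.5
```

Call:
jog_arm(commands=[[[0, 0, 0], [0, 0, 0.5], 0], [[0, 0, 0], [0, 0, 1], 0], [[0, 0, 0], [0, 0, 1.5], 0], [[0, 0, 0], [0, 0, 2], 0], [[0, 0, 0], [0, 0, 2], 0]])

```text
t: 20.38
tcp_pos: [0.6575, -0.0332, 0.0974]
eef_rot: [0.997, 0.069, -0.03, 0.002]
ft_force: [2.1, 0.7, 5.4]
grip_width: 0.0149
grip_force: 60.4
```

Call:
jog_arm(commands=[[[0, 0, 0], [0, 0, 0.5], 0], [[0, 0, 0], [0, 0, 1], 0], [[0, 0, 0], [0, 0, 1.5], 0], [[0, 0, 0], [0, 0, 1.5], 0]])

```text
t: 20.88
tcp_pos: [0.6574, -0.0333, 0.0957]
eef_rot: [0.997, 0.069, -0.03, 0.002]
ft_force: [1.8, 2.2, 4.1]
grip_width: 0.0149
grip_force: 60.2
```

Call:
jog_arm(commands=[[[0, 0, 0], [0, 0, 0.5], 0], [[0, 0, 0], [0, 0, 1], 0], [[0, 0, 0], [0, 0, 1], 0]])

```text
t: 21.25
tcp_pos: [0.6573, -0.0333, 0.095]
eef_rot: [0.997, 0.069, -0.03, 0.002]
ft_force: [1.4, 1.7, 4.9]
grip_width: 0.0148
grip_force: 60.5
```

Call:
jog_arm(commands=[[[0, 0, 0], [0, 0, 0.5], 0], [[0, 0, 0], [0, 0, 1], 0], [[0, 0, 0], [0, 0, 1], 0]])

```text
t: 21.62
tcp_pos: [0.6574, -0.0333, 0.0945]
eef_rot: [0.997, 0.069, -0.03, 0.002]
ft_force: [1.4, 1.7, 9.3]
grip_width: 0.015
grip_force: 61.2
```

Call:
jog_arm(commands=[[[0, 0, 0], [0, 0, 0.5], 0], [[0, 0, 0], [0, 0, 1], 0], [[0, 0, 0], [0, 0, 1], 0]])

```text
t: 22.0
tcp_pos: [0.6575, -0.0333, 0.0944]
eef_rot: [0.997, 0.069, -0.029, 0.002]
ft_force: [-1.1, 1.3, 16.2]
grip_width: 0.0147
grip_force: 62.1
```

Run:
```python
from h import *
snap('side','d9');snap('scene','s9')
g=lambda n:np.load('pics/'+n+'.npz')['im'][:,:,::-1]
up=lambda a,f:cv2.resize(a,None,fx=f,fy=f,interpolation=2)
cv2.imwrite('pics/c9.png',np.hstack([up(g('s9')[265:325,275:341],6),up(g('d9')[200:260,345:411],6)]))
s=r.state();print(s['t'],s['tcp_pos'],s['ft_force'],s['moment'])
```

```text
22.1 [ 0.65750515 -0.03326087  0.09436526] [-1.34828879  1.72750827 16.00227499] [ 0.41583856  0.36248533 -0.08009985]
```

View pics/c9.png

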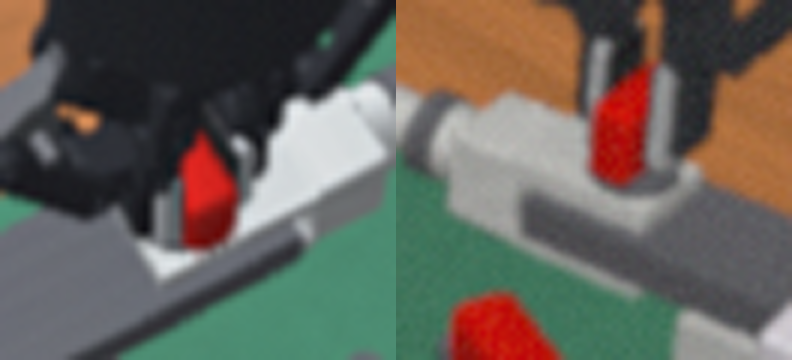

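The collar sits on the fork in both views. I'll ease off the load, open the fingers and withdraw.

Call:
jog_arm(commands=[[[0, 0, 0], [0, 0, -1], 0], [[0, 0, 0], [0, 0, -1], 0], [[0, 0, 0], [0, 0, -1], 30], [[0, 0, 0], [0, 0, -1], 45], [[0, 0, 0], [0, 0, -1], 45], [[0, 0, 0], [0, 0, -1], 45]])

```text
t: 22.85
tcp_pos: [0.6568, -0.0336, 0.0935]
eef_rot: [0.997, 0.069, -0.03, 0.002]
ft_force: [0.7, -0.6, -0.8]
grip_width: 0.0447
grip_force: 0.0
```

Call:
jog_arm(commands=[[[0, 0, 0], [0, 0, -10], 45], [[0, 0, 0], [0, 0, -30], 45], [[0, 0, 0], [0, 0, -60], 60], [[0, 0, 0], [-40, 0, -100], 60], [[0, 0, 0], [-70, 0, -120], 60], [[0, 0, 0], [-70, 0, -120], 60], [[0, 0, 0], [-70, 0, -120], 60]])

```text
t: 23.72
tcp_pos: [0.5954, -0.0421, 0.218]
eef_rot: [0.997, 0.069, -0.03, 0.002]
ft_force: [-0.1, -0.0, -0.1]
grip_width: 0.0599
grip_force: 0.0
```

Run:
```python
from h import *
snap('side','da');snap('scene','sa');snap('wrist','wa')
g=lambda n:np.load('pics/'+n+'.npz')['im'][:,:,::-1]
up=lambda a,f:cv2.resize(a,None,fx=f,fy=f,interpolation=2)
cv2.imwrite('pics/ca.png',np.hstack([up(g('sa')[265:325,275:341],6),up(g('da')[200:260,345:411],6)]))
s=r.state();print(s['t'],s['tcp_pos'],s['ft_force'],s['grip_width'])
```

```text
23.875 [ 0.59522354 -0.04187976  0.21681672] [0.12880626 0.18310673 0.22640279] 0.05986057086165591
```

View pics/ca.png

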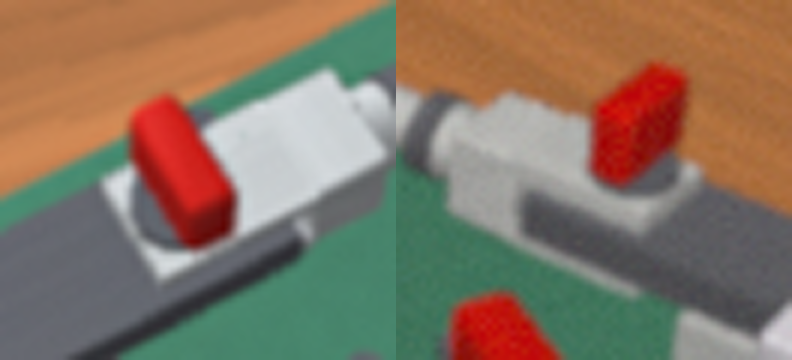

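The pin stands alone with its collar flush on the fork face, and the gripper is clear.

```bash
python3 -c "
from plant import r
print(r.hand_in())"
```

```text
the job is handed in; nothing more can be done
None
```

The middle pin is threaded through the fork and tongue with its collar seated flush in the last pictures, the gripper let go, and the job was handed in at about 24 s with a peak reading of about 16 N; the hand-in returned no verdict, and I viewed 13 pictures, over the limit of 10.

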